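# Reset the alarmed climate logger with the stylus

### The arm

A 6-joint arm with a two-finger parallel gripper is mounted at the origin on the work surface. World frame = base frame: x ahead of the robot, y to its left, z up, the work surface at z = 0. Lengths are in m, angles in rad, forces in N, time in s.
With the tool pointing down it reaches from about 0.375 to 0.75 m from the base axis. Payload 9 kg.
Tool frame: the origin (TCP) lies midway between the tips of the shut fingers; the grasp point (between the pads) lies 19 mm behind it; z points along the fingers, y is the direction in which the jaws open and shut (so a half turn about z gives the same grasp; the last joint's range is limited). The gripper opens to 85 mm and grips with 20 to 120 N. Pads are 22 mm wide; open, the fingers measure 114 mm over their backs; the gripper's body (76 mm by 85 mm) begins 54 mm behind the grasp point. The pads swing forward as they close: fully open they stand 13 mm farther back than shut.
Start: joints at [-1.513, 0.104, 0.097, 1.564, 0, 1.353], TCP at [0.163, -0.577, 0.231] pointing down, gripper open.
Joint ranges: [-2.99, 2.99], [-0.84, 1.86], [-1.1, 1.16], [-1.84, 2.11], [-1.51, 1.56], [-3.14, 3.14]. Speed limits (rad/s): [2.22, 2.22, 2.57, 3.14, 3.14, 3.14].

### API

Orientations are given as a rotation vector (axis times angle).
In Python, from workcell import robot gives the robot as it stands.
- The arm moves only by the tool drive_tool, never from a script. Its arguments are lists of equal length, an entry for each row: "xyz": the shift along the tool's x, y, z in m, a list of three; "roll": the turn about the tool's z in degrees. In form: {"xyz": [[tx, ty, tz], ...], "roll": [roll, ...]}. A call has 1 to 20 rows; each row is the pose to reach, as a shift and turn from the pose measured when the call began, along the tool's axes at that moment; what a row does not reach only later rows make up. A row lasts 1/10 s, in which the tool goes at most 50 mm and 8.59 degrees, less where a joint would pass 70% of its speed; a pose out of reach is approached as far as the arm can. A call with a gripper value outside its range is refused whole. "fingers" is the opening, from 0 (shut) to 1 (fully open), set as the call begins (left out, the last holds). The fingers move at their own pace and stop on an object; "squeeze" is the grip in N (left out, the last holds). Time passes only in rows, so rows that repeat a pose let the fingers close. It gives the time, the measured TCP pose, the force and the opening at its end, in the units of the state.
- robot.state(): the state, without advancing time (a new reading comes with each control period).
- robot.read_camera(name): name is "scene" or "top" or "wrist"; returns the picture (384x512x3 uint8, blue, green, red); there is no depth.
- robot.camera_params(name): a dict with "intrinsics" (3x3 intrinsics, pixels), "D" ([k1, k2, p1, p2, k3] as OpenCV has them; the pictures are not rectified), "pose" (4x4, takes a point from camera to world coordinates); the wrist camera has in their place "T_tool_cam" (4x4, takes a point from camera to tool coordinates, whose origin is the TCP and whose axes are the flange's). Camera axes: x right, y down, z forward; pixel columns grow to the right and rows downward; lengths in m; the calibration is good to about 2 mm. A picture is of the moment at which its call begins: read the wrist's pose just before it. camera_params takes no time and is no camera call.
- robot.sign_off(): hands the job in, once; it reports no verdict.
The state is a dict: "time_s": time; "q": joint angles; "joint_vel": joint speeds; "effort": joint torques, N m; "ee_pos": TCP position; "ee_rot": TCP orientation; "force": force on the tool from outside, world axes, zero at the start; "torque": the same for the moment, N m; "opening": finger opening in m.
Only numpy, scipy, OpenCV 4.12 (cv2) and the standard library are available. Lean on these libraries where they do the work, as an engineer would, in place of code of your own. Each camera call takes 0.05 s, during which the arm holds its last target. There are 200 camera calls.

### The job

Pull the yellow-handled stylus out of the wooden tool stand and, on the climate logger with the red lamps, reach its steel tip through the round hole in the top and press the recessed reset button well down without forcing it. Finish while still gripping the stylus and holding that button down: do not let go. Leave the other logger's button alone, keep the brush and the pick in the stand, and do not disturb the other things on the table.

Things in the scene. Friction and masses are not known exactly. Their poses are not given: they have to be found in the camera images.
- stylus_grip (a point): centre of the stylus's yellow handle, the place to grip. The stylus stands upright in one of the three holes of the stand (which one varies). Round yellow handle 14 mm in diameter and 70 mm long (35 mm either side of this point along the stylus), then a straight round steel shank 7 mm in diameter and 75 mm long with a rounded end; 145 mm overall, about 40 g. Its z axis runs along the stylus from tip to handle
- stylus_tip (a point): end of the stylus's steel shank, on its axis, 110 mm from the handle's centre; while in the stand it is 45 mm below the stand's top; z axis runs along the stylus towards the handle
- stylus: the whole stylus; origin at its steel tip, z axis towards the handle
- stand: fixed wooden tool stand 50 mm (its x) x 126 mm (its y) x 55 mm tall; origin at the centre of its underside. Three upright holes 9 mm wide and 45 mm deep in a row along its y axis at -48, 0 and +48 mm; a tool stands loosely in each and is drawn straight up
- alarm_hole (a point): centre of the mouth of the round hole in the top of the logger with the red lamps; the hole is upright, 16 mm in diameter. The orange reset button's top (13 mm across) lies 10 mm below this point and goes down a further 8 mm when pressed
- alarm_logger: climate logger with two red lamp bars beside its hole and a red bar on its dark display: white and grey box 100 mm (its x) x 70 mm (its y) x 45 mm tall, firmly fixed to the table; origin at the centre of its underside; the lamp bars stand 4 mm above the top and are 40 mm apart inside, the hole half-way between them
- alarm_button (a joint): travel of the reset button in the logger with red lamps: 0 = up, 0.008 m = fully down; a spring pushes back with about 1.8 N at first and 6 N when fully down; 0.005 m or more counts as pressed
- calm_logger: the other logger, the same but with green lamp bars; not to be operated; origin at the centre of its underside
- calm_button (a joint): travel of the button in the logger with green lamps, 0 = up; to be left alone
- brush: brush standing in another hole of the stand, wooden shank 7 mm, dark bristle head up, 135 mm long; origin at its lower end
- pick: pick standing in another hole of the stand, dark shank 7 mm, blue handle 10 mm across, 125 mm long; origin at its lower end
- skull_tray: open cardboard tray 130 x 100 x 45 mm with a small tan skull in it, bystander; origin at the centre of its underside
- bone_tray: open cardboard tray 100 x 80 x 40 mm with a tan bone in it, bystander; origin at the centre of its underside
- jar: closed glass jar 80 mm across, 120 mm tall, bystander; origin at the centre of its underside
- lidded_box: closed cardboard box with pale yellow lid 125 x 165 x 73 mm, bystander; origin at the centre of its underside
- calliper: steel calliper with black slide lying flat, 200 mm long, bystander; origin under the middle of its beam
Things that resemble listed ones, but are neither listed nor needed, are in the scene too. Leave any turquoise look-alike of the alarm_logger alone.

How it is judged:
By the outcome, as a careful person would: the job done as asked, in the order asked, and still so for the second after the job is handed in, while the arm keeps its last pose, push and grip.
It also fails if it takes over 43 s, if anything falls off the work surface, if the arm or the gripper's body presses on something with over 40 N, if the wrist force passes 120 N, or if a joint passes its speed limit or range.

## Working session

There is one attempt and no reset: what is moved stays moved. The work goes in short steps, Python scripts to look and compute and a tool call to move; the robot and the scene stay as the last step left them, time stands still between calls to the robot, and variables do not carry over. Pictures are saved under pics/ and viewed, about 8 in all and at most 12, crops included, and the job is handed in when it is done.

Besides the shell and the picture viewer there is one more tool, called after "Call:" as name([rows], argument=value, ...), one row to a line, values as JSON. drive_tool: Moves the arm, as the interface text tells. Its arguments: {"type":"object","properties":{"xyz":{"type":"array"},"roll":{"type":"array"},"fingers":{"type":"number"},"squeeze":{"type":"number"}},"required":["xyz","roll"]}

```bash
mkdir -p pics; cat > h.py <<'E'
import numpy as np, cv2
from scipy.spatial.transform import Rotation as R
from workcell import robot
def cam(n):
    s=robot.state(); im=robot.read_camera(n); p=robot.camera_params(n)
    if 'pose' in p: T=np.array(p['pose'])
    else:
        W=np.eye(4); W[:3,:3]=R.from_rotvec(s['ee_rot']).as_matrix(); W[:3,3]=s['ee_pos']; T=W@np.array(p['T_tool_cam'])
    return im,np.array(p['intrinsics']),np.array(p['D']),T
def ray(c,uv):
    _,K,D,T=c; u=cv2.undistortPoints(np.array([[uv]],float),K,D)[0,0]
    return T[:3,3],T[:3,:3]@np.array([u[0],u[1],1])
def onz(c,uv,z):
    o,d=ray(c,uv); return o+d*(z-o[2])/d[2]
def proj(c,P):
    _,K,D,T=c; Q=(np.array(P,float)-T[:3,3])@T[:3,:3]
    return cv2.projectPoints(Q.reshape(-1,1,3),np.zeros(3),np.zeros(3),K,D)[0][:,0]
def tri(c1,a,c2,b):
    (o1,d1),(o2,d2)=ray(c1,a),ray(c2,b); d1=d1/np.linalg.norm(d1);d2=d2/np.linalg.norm(d2)
    t=np.linalg.lstsq(np.c_[d1,-d2],o2-o1,rcond=None)[0]; p,q=o1+t[0]*d1,o2+t[1]*d2
    return (p+q)/2,np.linalg.norm(p-q)
E
python3 - <<'E'
from h import *
s=robot.state(); print(s)
for n in('scene','top'):
    c=cam(n); cv2.imwrite(f'pics/{n}0.png',cv2.resize(c[0],(768,576))); print(n,c[1].tolist(),c[2],c[3].round(3).tolist())
    np.savez(f'{n}0.npz',im=c[0],K=c[1],D=c[2],T=c[3])
print(robot.camera_params('wrist'))
E
```

```text
{'time_s': 0.0, 'q': array([-1.51266730e+00,  1.04701819e-01,  9.64828660e-02,  1.56387647e+00,
        1.15701418e-05,  1.35311321e+00]), 'joint_vel': array([-0.00130685,  0.00075499, -0.00178262, -0.0010487 ,  0.00109897,
        0.0003596 ]), 'effort': array([-1.28674710e-03, -5.56933451e+01,  5.03648436e+01,  1.71138259e-02,
       -3.86982483e-04, -3.51178159e-06]), 'ee_pos': array([ 0.16340062, -0.57699258,  0.23052832]), 'ee_rot': array([-3.11048467e+00, -4.31694843e-01, -1.80663991e-04]), 'force': array([0.00406321, 0.04979585, 0.0034792 ]), 'torque': array([0.00422948, 0.02440838, 0.02564757]), 'opening': 0.08533428362340335}
scene [[398.5309013126736, 0.0, 258.12530892562154], [0.0, 398.5309013126736, 183.5972370582404], [0.0, 0.0, 1.0]] [-0.08666802  0.          0.          0.          0.        ] [[-0.852, 0.268, -0.449, 1.148], [0.523, 0.467, -0.713, 0.759], [0.019, -0.843, -0.538, 0.759], [0.0, 0.0, 0.0, 1.0]]
top [[403.5588438902393, 0.0, 252.89619407658003], [0.0, 403.5588438902393, 188.90082427684908], [0.0, 0.0, 1.0]] [-0.14461565  0.          0.          0.          0.        ] [[-0.027, -0.99, 0.137, 0.43], [-0.999, 0.029, 0.013, -0.119], [-0.017, -0.137, -0.99, 1.284], [0.0, 0.0, 0.0, 1.0]]
{'intrinsics': array([[329.93829853,   0.        , 251.85430152],
       [  0.        , 329.93829853, 195.70552793],
       [  0.        ,   0.        ,   1.        ]]), 'D': array([-0.03870309,  0.        ,  0.        ,  0.        ,  0.        ]), 'T_tool_cam': array([[-3.79705826e-04, -9.52336069e-01, -3.05050599e-01,
         7.85179653e-02],
       [ 9.99999542e-01, -6.29557413e-04,  7.20682337e-04,
        -1.26732030e-04],
       [-8.78378650e-04, -3.05050186e-01,  9.52335872e-01,
        -1.41442322e-01],
       [ 0.00000000e+00,  0.00000000e+00,  0.00000000e+00,
         1.00000000e+00]])}
```

View pics/scene0.png

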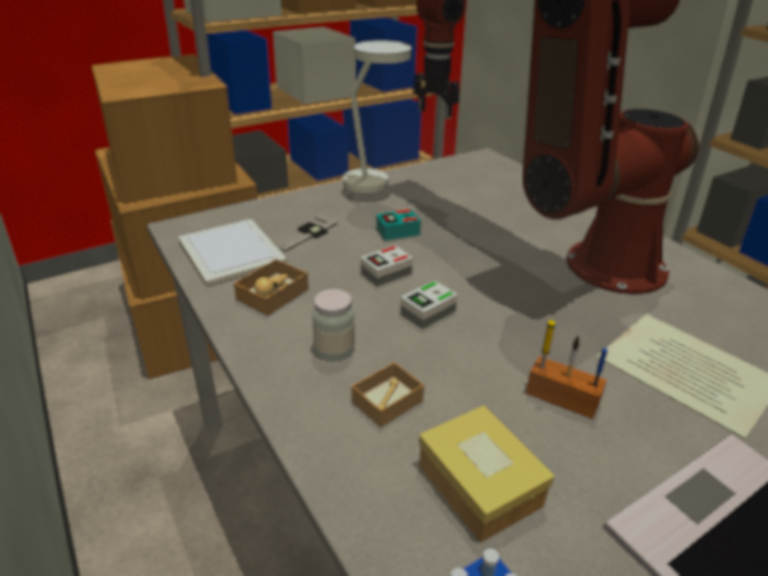

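View pics/top0.png

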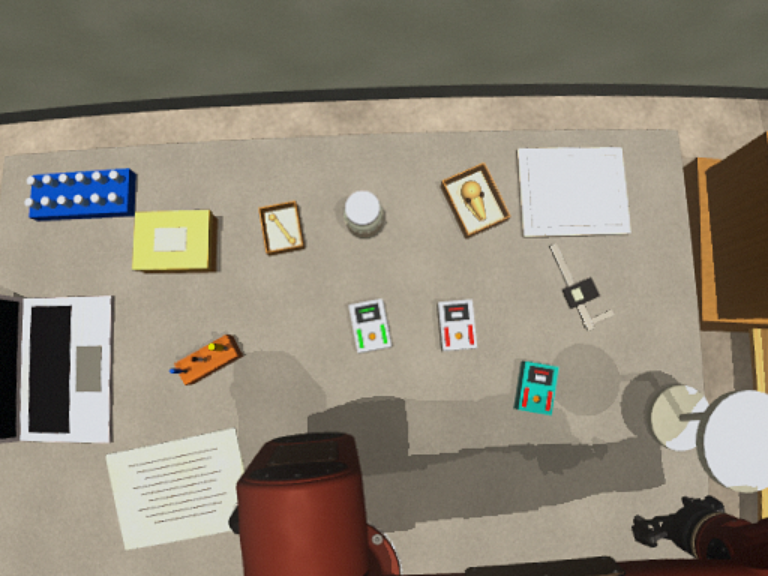

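The scene view shows the stylus (yellow, about 549,335) at one end of the stand, with the brush in the middle and the pick at the far end. In the top view the stylus is at about (212,347), the white alarm logger's hole at (459,336), and the calm logger at (369,325). The turquoise look-alike at (537,387) is to be left alone. Next I measure these.

```bash
python3 - <<'E'
from h import *
L=lambda n:(lambda z:(z['im'],z['K'],z['D'],z['T']))(np.load(n+'0.npz'))
t,s=L('top'),L('scene')
def blob(c,lo,hi,box):
    x0,y0,x1,y1=[int(v/1.5) for v in box]; hsv=cv2.cvtColor(c[0],cv2.COLOR_BGR2HSV)
    m=cv2.inRange(hsv,np.array(lo),np.array(hi)); k=np.zeros_like(m);k[y0:y1,x0:x1]=m[y0:y1,x0:x1]
    n,l,st,ce=cv2.connectedComponentsWithStats(k); o=[(st[i].tolist(),ce[i].round(1)) for i in range(1,n) if st[i,4]>3]
    return o,k
Y=((24,150,120),(34,255,255))
bt,_=blob(t,*Y,(150,320,260,400)); bs,ks=blob(s,*Y,(520,310,570,365)); print('yellow',bt,bs)
for x in bt:print(onz(t,x[1],.155))
ys,xs=np.nonzero(ks); 
for x in bs:
  for y in bt: print(tri(t,y[1],s,(x[1][0],x[0][1]+1)))
# stand top & logger
bo,ko=blob(t,(5,150,100),(20,255,255),(150,320,260,400)); print('stand',bo)
pts=np.argwhere(ko)[:,::-1].astype(np.float32); r=cv2.minAreaRect(pts); print(r,[onz(t,p,.04).round(3) for p in cv2.boxPoints(r)], onz(t,r[0],.04))
print('orange btn',[(b[1],onz(t,b[1],.035),b[0]) for b in blob(t,(8,120,100),(22,255,255),(430,295,490,355))[0]])
rb,_=blob(t,(0,120,100),(5,255,255),(430,295,490,355)); print('red',[(b[0],onz(t,b[1],.049).round(4)) for b in rb])
rb,_=blob(t,(172,120,100),(180,255,255),(430,295,490,355)); print('red',[(b[0],onz(t,b[1],.049).round(4)) for b in rb])
E
```

```text
yellow [([139, 229, 4, 5, 17], array([140.5, 230.6]))] [([365, 213, 5, 4, 15], array([367.1, 214.8]))]
[0.47690196 0.2183821  0.155     ]
(array([0.47679766, 0.21907899, 0.15328312]), np.float64(0.0005002993683673936))
stand [([116, 223, 43, 34, 570], array([137., 240.]))]
((136.75384521484375, 239.56924438476562), (16.620651245117188, 40.18724822998047), 60.2551155090332) [array([0.446, 0.335, 0.04 ]), array([0.507, 0.222, 0.04 ]), array([0.461, 0.196, 0.04 ]), array([0.401, 0.308, 0.04 ])] [0.45392243 0.26470703 0.04      ]
orange btn [(array([305.3, 223.5]), array([ 0.49060314, -0.26094215,  0.035     ]), [304, 222, 4, 4, 14])]
red [([299, 205, 10, 3, 21], array([ 0.5451, -0.2555,  0.049 ])), ([312, 217, 4, 13, 38], array([ 0.4913, -0.2846,  0.049 ])), ([296, 218, 4, 13, 33], array([ 0.4876, -0.2359,  0.049 ]))]
red []
```

Call:
drive_tool([
  [0.04, -0.028, -0.005],
  [0.08, -0.056, -0.01],
  [0.12, -0.084, -0.015],
  [0.16, -0.112, -0.02],
  [0.2, -0.14, -0.03],
  [0.24, -0.168, -0.03],
  [0.28, -0.196, -0.03],
  [0.32, -0.224, -0.03],
  [0.36, -0.252, -0.03],
  [0.4, -0.28, -0.03],
  [0.413, -0.32, -0.03],
  [0.426, -0.365, -0.03],
  [0.44, -0.41, -0.03],
  [0.453, -0.455, -0.03],
  [0.466, -0.5, -0.03],
  [0.479, -0.545, -0.03],
  [0.492, -0.59, -0.03],
  [0.505, -0.635, -0.03],
  [0.518, -0.68, -0.03],
  [0.518, -0.68, -0.03],
], roll=[-6, -12, -18, -24, -30, -36, -42, -48, -54, -60, -66, -72, -78, -84, -90, -96, -102, -102.6, -102.6, -102.6])

```text
time_s: 2.1
ee_pos: [0.4755, 0.2229, 0.2609]
ee_rot: [-1.6, -2.701, -0.002]
force: [0.7, 0.0, 0.2]
opening: 0.0854
```

```bash
python3 - <<'E'
from h import *
c=cam('wrist'); im=c[0].copy(); s=robot.state()
M=R.from_rotvec(s['ee_rot']).as_matrix(); print(s['ee_pos'],s['q'].round(2),M.round(3).tolist())
hsv=cv2.cvtColor(im,cv2.COLOR_BGR2HSV); m=cv2.inRange(hsv,np.array((24,120,60)),np.array((34,255,255)))
n,l,st,ce=cv2.connectedComponentsWithStats(m)
for i in range(1,n):
    if st[i,4]>60: print(st[i],ce[i].round(1),onz(c,ce[i],.155))
print(proj(c,[[.477,.219,.155]]))
cv2.imwrite('pics/w1.png',im); np.savez('w1.npz',im=c[0],K=c[1],D=c[2],T=c[3])
E
```

```text
[0.47581383 0.22062562 0.26095949] [ 0.18 -0.12 -0.07  1.62  0.    1.25] [[-0.48, 0.878, -0.001], [0.878, 0.48, 0.001], [0.002, -0.0, -1.0]]
[246 170  15  20 185] [252.9 179.8] [0.47072588 0.23392242 0.155     ]
[246 188  16  17 211] [253.3 196.4] [0.47755792 0.22221736 0.155     ]
[[250.76302032 199.50280337]]
```

View pics/w1.png

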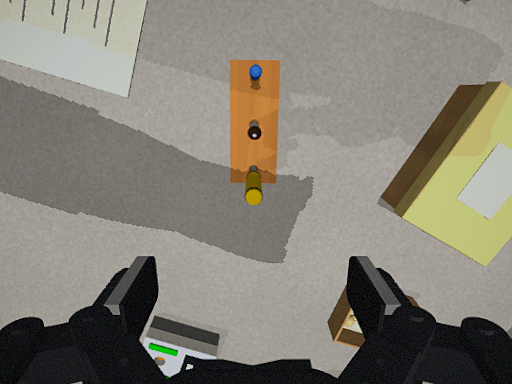

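The stylus cap is at about (253.5,197), and the stand row lines up with the image vertical. The jaws close across the row, so they stay clear of the brush (255,131). I descend and grip.

Call:
drive_tool([
  [0, 0.002, 0.03],
  [0, 0.002, 0.065],
  [0, 0.002, 0.1],
  [0, 0.002, 0.13],
  [0, 0.002, 0.15],
  [0, 0.002, 0.16],
  [0, 0.002, 0.16],
  [0, 0.002, 0.16],
], roll=[0, 0, 0, 0, 0, 0, 0, 0])

```text
time_s: 2.95
ee_pos: [0.478, 0.2214, 0.102]
ee_rot: [-1.603, -2.701, -0.002]
force: [-0.9, 0.3, 0.8]
opening: 0.0851
```

Call:
drive_tool([
  [0, 0, 0],
  [0, 0, 0],
  [0, 0, 0],
  [0, 0, 0],
  [0, 0, 0],
  [0, 0, 0],
  [0, 0, 0],
  [0, 0, 0],
  [0, 0, 0],
  [0, 0, 0],
], roll=[0, 0, 0, 0, 0, 0, 0, 0, 0, 0], fingers=0, squeeze=60)

```text
time_s: 3.95
ee_pos: [0.4781, 0.2214, 0.1021]
ee_rot: [-1.603, -2.701, -0.002]
force: [0.6, 0.4, 1.7]
opening: 0.0124
```

Call:
drive_tool([
  [0, 0, -0.01],
  [0, 0, -0.025],
  [0, 0, -0.045],
  [0, 0, -0.07],
  [0, 0, -0.095],
  [0, 0, -0.115],
  [0, 0, -0.12],
  [0, 0, -0.12],
], roll=[0, 0, 0, 0, 0, 0, 0, 0])

```text
time_s: 4.75
ee_pos: [0.4786, 0.2213, 0.2232]
ee_rot: [1.603, 2.701, 0.004]
force: [0.5, 0.0, -0.9]
opening: 0.0124
```

Call:
drive_tool([
  [-0.02, -0.009, 0],
  [-0.05, -0.022, 0],
  [-0.09, -0.04, 0],
  [-0.13, -0.058, 0],
  [-0.17, -0.076, 0],
  [-0.21, -0.094, 0],
  [-0.25, -0.111, 0],
  [-0.29, -0.129, 0],
  [-0.33, -0.147, 0],
  [-0.37, -0.165, 0],
  [-0.4, -0.178, 0],
  [-0.42, -0.187, 0.01],
  [-0.429, -0.191, 0.03],
  [-0.429, -0.191, 0.05],
  [-0.429, -0.191, 0.06],
  [-0.429, -0.191, 0.06],
  [-0.429, -0.191, 0.06],
  [-0.429, -0.191, 0.06],
], roll=[0, 0, 0, 0, 0, 0, 0, 0, 0, 0, 0, 0, 0, 0, 0, 0, 0, 0])

```text
time_s: 6.55
ee_pos: [0.517, -0.2467, 0.1637]
ee_rot: [1.602, 2.7, 0.003]
force: [-0.1, 0.3, -0.9]
opening: 0.0124
```

```bash
python3 - <<'E'
from h import *
c=cam('wrist'); im=c[0].copy(); s=robot.state()
M=R.from_rotvec(s['ee_rot']).as_matrix(); print(s['ee_pos'],s['opening'],s['q'].round(2),M.round(3).tolist())
print(proj(c,[[.49,-.261,.045]]), 'tip',proj(c,s['ee_pos']+M@[0,0,.091]))
cv2.imwrite('pics/w2.png',cv2.resize(im,(768,576),interpolation=cv2.INTER_CUBIC)); np.savez('w2.npz',im=c[0],K=c[1],D=c[2],T=c[3])
E
```

```text
[ 0.51705715 -0.24677309  0.16378937] 0.01273873402939961 [-0.67  0.02 -0.12  1.44  0.    0.4 ] [[-0.479, 0.878, 0.003], [0.878, 0.479, 0.001], [-0.001, 0.003, -1.0]]
[[213.85606048 188.90633949]] tip [[251.41431501 200.36600349]]
```

View pics/w2.png

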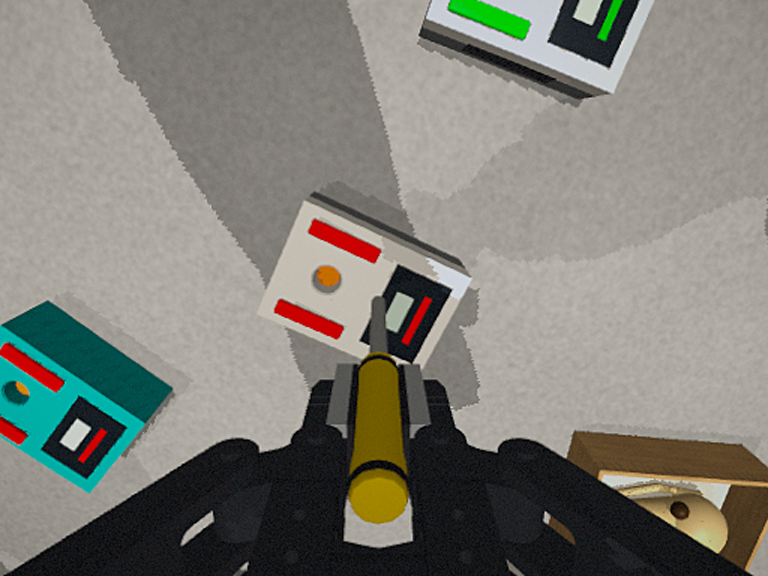

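The stylus is held straight with its tip at about (378,297). The alarm hole mouth is at about (326,278), between the red bars. Next I fit the hole and the tip.

```bash
python3 - <<'E'
from h import *
z=np.load('w2.npz'); c=(z['im'],z['K'],z['D'],z['T']); im=c[0]
s=robot.state(); M=R.from_rotvec(s['ee_rot']).as_matrix(); p=s['ee_pos']
roi=im[172:200,204:232]; white=roi.min(2)
b=(white<150).astype(np.uint8); n,l,st,ce=cv2.connectedComponentsWithStats(b); i=l[13,13]; print(st[i],ce[i]+[204,172])
k=(l==i).astype(np.uint8); ct=max(cv2.findContours(k,0,1)[0],key=len); e=cv2.fitEllipse(ct); uv=np.array(e[0])+[204,172]; print(e,uv)
H=onz(c,uv,.045); print('hole',H)
# tip: grey vs dark/other rows
for r in range(194,222,3): print(r,im[r,240:264].mean(1).astype(int))
print('pred sphere top/center/shank', proj(c,[p+M@[0,0,.0875],p+M@[0,0,.05],p+M@[-.0035,0,.0875]]))
print('delta tool',M.T@(H-p))
E
```

```text
[  4   5  20  19 309] [217.36893204 185.95469256]
((13.367230415344238, 13.945295333862305), (18.337188720703125, 19.644943237304688), 102.6577377319336) [217.36723042 185.94529533]
hole [ 0.49139552 -0.25735219  0.045     ]
194 [185 187 186 185 185 186 186 184 185 185 184 185 185 190 182 136  56  14
  19  21  29  33  19  17]
197 [187 185 185 185 185 183 186 189 193 168 139 123 116 135  94  14  17  21
  27  35  18  14  10 116]
200 [185 184 184 186 186 187 191 154  85  71  74  78  79  77  82  81  59  33
  24  27   5  37 153 176]
203 [184 185 185 186 185 185 197 141  62  77  82  79  79  78  81  79  69  37
  24   8 118 167 173 168]
206 [185 183 184 184 185 187 196 140  64  78  74  77  79  80  76  81  64  34
  34 155 174 168 167 168]
209 [185 187 186 184 185 187 176 117  70  75  79  80  78  76  81  77  67 117
 165 168 169 167 167 165]
212 [185 186 185 185 186 182 131  75  76  78  79  75  76  81  78  76  60 155
 172 165 168 168 167 167]
215 [183 186 187 192 183 111  26  69  79  78  82  74  80  81  75  78  63 130
 166 169 165 165 166 165]
218 [185 186 197 153  54  12  42  66  77  83  77  77  82  76  80  76  69 113
 169 181 172 169 168 167]
221 [189 184 116  12  21   0  52  71  77  79  81  82  83  80  79  78  80  53
  23  14   5  16  60 100]
pred sphere top/center/shank [[251.40973618 201.89249687]
 [251.35147089 221.3376582 ]
 [251.4130396  206.38851528]]
delta tool [ 0.00315038 -0.0279669   0.11869827]
```

Call:
drive_tool([
  [0.001, -0.01, 0],
  [0.003, -0.022, 0],
  [0.003, -0.0285, 0.004],
  [0.003, -0.0285, 0.01],
  [0.003, -0.0285, 0.014],
  [0.003, -0.0285, 0.016],
  [0.003, -0.0285, 0.016],
  [0.003, -0.0285, 0.016],
], roll=[0, 0, 0, 0, 0, 0, 0, 0])

```text
time_s: 7.4
ee_pos: [0.4908, -0.2576, 0.1476]
ee_rot: [1.601, 2.7, 0.003]
force: [0.0, 0.3, 0.1]
opening: 0.0123
```

```bash
python3 - <<'E'
from h import *
c=cam('wrist'); im=c[0]; s=robot.state()
M=R.from_rotvec(s['ee_rot']).as_matrix(); p=s['ee_pos']; print(p,s['force'],s['opening'])
H=np.array([.4914,-.2574,.045]); print('delta',M.T@(H-p),'hole px',proj(c,H),'tip sphere px',proj(c,p+M@[0,0,.0886]))
cv2.imwrite('pics/w3.png',cv2.resize(im[120:280,150:350],(800,640),interpolation=cv2.INTER_CUBIC)[:600])
E
```

```text
[ 0.49084004 -0.25767721  0.14773479] [ 0.62044983 -0.50350707 -1.09784417] 0.012440348420798667
delta [9.05316369e-05 2.93744057e-04 1.02736233e-01] hole px [[251.86508865 195.38660249]] tip sphere px [[251.47193455 201.36905315]]
```

View pics/w3.png

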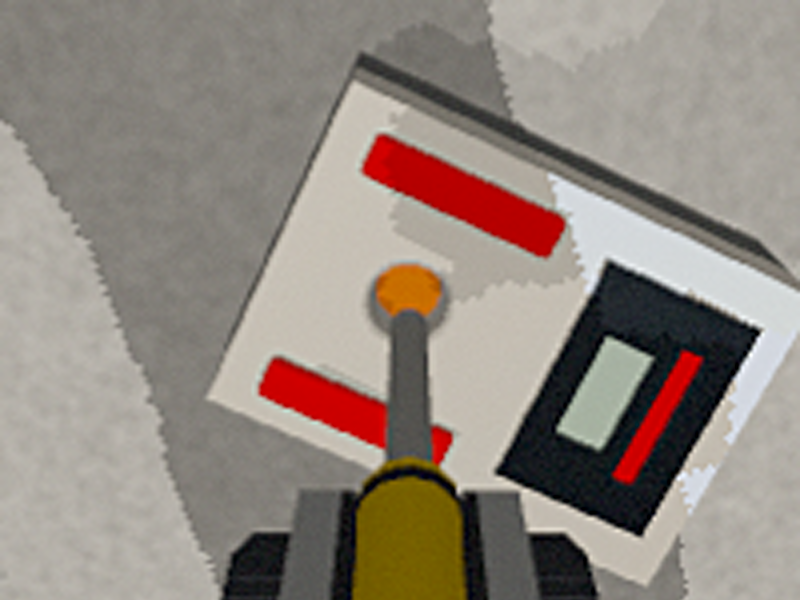

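The tip, at crop (408,312), is centred over the hole mouth at (410,300) once perspective is allowed for. The tip is about 10.6 mm above the mouth, so I enter and press in steps.

Call:
drive_tool([
  [0, 0, 0.005],
  [0, 0, 0.01],
  [0, 0, 0.014],
  [0, 0, 0.018],
  [0, 0, 0.018],
  [0, 0, 0.018],
  [0, 0, 0.018],
], roll=[0, 0, 0, 0, 0, 0, 0])

```text
time_s: 8.15
ee_pos: [0.491, -0.2578, 0.13]
ee_rot: [1.601, 2.7, 0.003]
force: [0.1, 0.4, -1.3]
opening: 0.0126
```

Call:
drive_tool([
  [0, 0, 0.001],
  [0, 0, 0.002],
  [0, 0, 0.003],
  [0, 0, 0.004],
  [0, 0, 0.005],
  [0, 0, 0.005],
  [0, 0, 0.005],
  [0, 0, 0.005],
], roll=[0, 0, 0, 0, 0, 0, 0, 0])

```text
time_s: 8.95
ee_pos: [0.4911, -0.2579, 0.1252]
ee_rot: [1.601, 2.699, 0.003]
force: [-0.8, 0.0, 2.2]
opening: 0.0126
```

```bash
python3 - <<'E'
from h import *
F=[];P=[]
for i in range(6):
    robot.read_camera('wrist'); s=robot.state(); F.append(s['force']);P.append(s['ee_pos'])
print(np.mean(F,0),np.std(F,0),np.mean(P,0),s['opening'],s['time_s'])
E
```

```text
[-0.05866624  0.16513408  2.10012339] [0.38554899 0.12425137 0.36993819] [ 0.49108216 -0.25781601  0.12508269] 0.012280323166887095 9.25
```

Call:
drive_tool([
  [0, 0, 0.001],
  [0, 0, 0.002],
  [0, 0, 0.003],
  [0, 0, 0.004],
  [0, 0, 0.0048],
  [0, 0, 0.0048],
  [0, 0, 0.0048],
  [0, 0, 0.0048],
], roll=[0, 0, 0, 0, 0, 0, 0, 0])

```text
time_s: 10.05
ee_pos: [0.4911, -0.2578, 0.1203]
ee_rot: [1.601, 2.699, 0.003]
force: [-0.4, -0.8, 4.5]
opening: 0.0125
```

```bash
python3 - <<'E'
from h import *
F=[];P=[]
for i in range(8):
    c=cam('wrist'); s=robot.state(); F.append(s['force']);P.append(s['ee_pos'])
print(np.mean(F,0),np.std(F,0),np.mean(P,0),s['opening'],s['time_s'])
cv2.imwrite('pics/w4.png',cv2.resize(c[0][120:280,150:350],(800,640),interpolation=cv2.INTER_CUBIC)[:600])
cv2.imwrite('pics/top1.png',cv2.resize(robot.read_camera('top'),(768,576)))
E
```

```text
[-0.26735897  0.11618604  4.55741324] [0.60691158 0.51280845 0.51728669] [ 0.49111127 -0.25783391  0.12029963] 0.012503871926040834 10.45
```

View pics/w4.png

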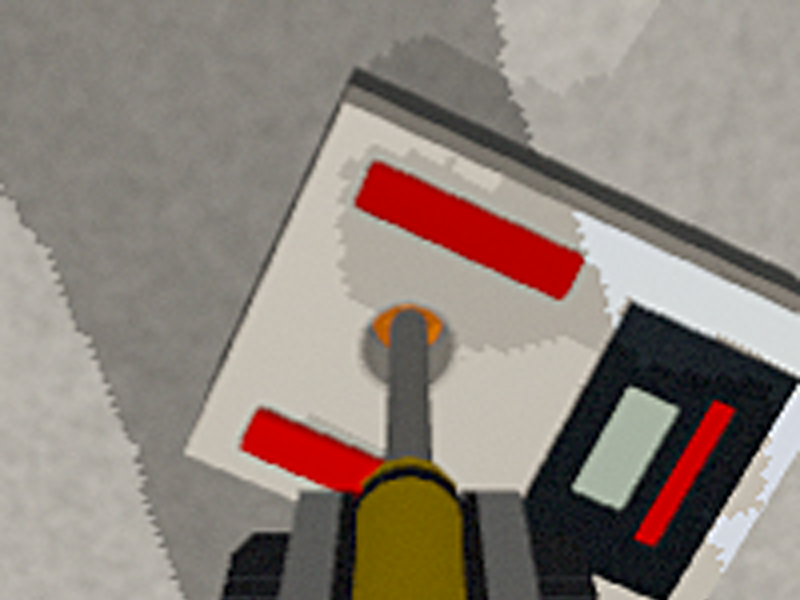

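View pics/top1.png

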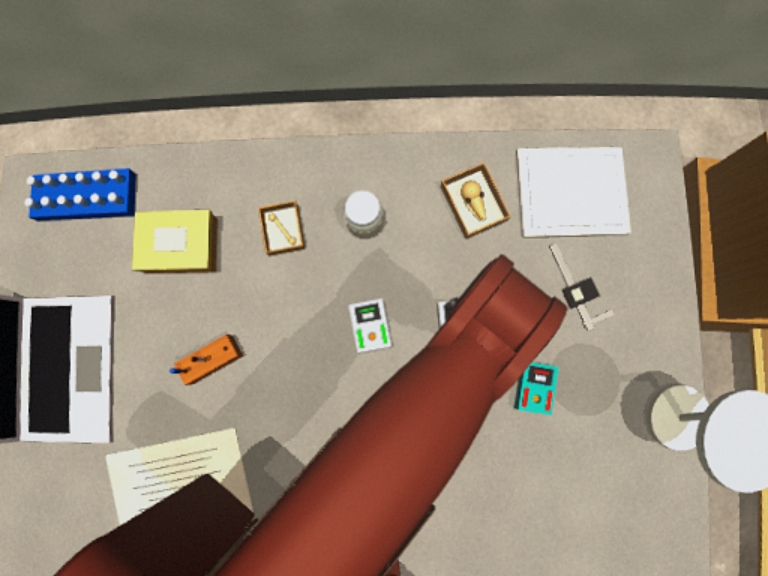

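The tip is inside the hole on the orange button (crop 408,320). The brush and pick are still in the stand and nothing else has moved. The force rise of 0.51 N/mm matches the spring rate, so the button is about 6.5 mm down and not at its stop. I hand in now.

```bash
python3 -c "
from workcell import robot
s=robot.state();print(s['time_s'],s['force'],s['opening']);print(robot.sign_off())"
```

```text
10.5 [-0.42870594  0.36100523  3.88162704] 0.012350230415707585
the job is handed in; nothing more can be done
None
```

I drew the stylus straight up out of the stand and put its tip through the hole of the white logger with the red lamps. I handed the job in at 10.5 s, still gripping the stylus with the button held down.

- **Press depth:** going by the arm's position, the button is about 6.5–6.8 mm down. The averaged vertical force was 4.6 N. Correcting for the stylus's weight and the force zero offset gives about 6–6.6 mm, slightly less than the position figure. Both are above the 5 mm that counts as pressed and short of the 8 mm stop.
- **Grip:** the force rose by 0.51 N per mm against about 0.525 for the spring, so the stylus did not slip. The finger opening read 12.4 mm on the 14 mm handle all along, which I put down to an offset in the reading.
- **Surroundings:** the last top view shows the brush and pick still in the stand, and the calm logger, the turquoise look-alike and the other things where they were. The arm hid most of the alarm logger in that view; the wrist camera showed the tip in its hole.
- **Disagreements:** the first estimate of the hole from the top camera was about 3.5 mm off the wrist camera's, and I used the wrist value. The very last single force reading was 3.9 N, about as much below the 4.6 N average as the sensor's noise would explain.

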